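# Chock the rolling pin on the sloping draining board

## Task

The thick rolling pin is to dry on the sloping draining board, but by itself it would roll off. First set the two-pronged wooden chock on the board's lower half, midway across it, with its prongs pointing straight uphill, and let go of it; then lay the thick pin on the board just uphill of it, across the slope and centred against both prong tips, and release it so that it stays put. Leave the slim pin and the timer where they are, and keep the arm clear of the wall shelf above the far half of the table.

Things in the scene. Friction and masses are not known exactly. Their poses are not given: they have to be found in the camera images.
- board_top (a point): Fixed draining board, ahead: brown slab 240 mm (x) by 200 mm (y), no rim, thin dark grooves running downhill. Point: centre of its upper surface, 36 mm above the table. Axes: z vertical, x level towards uphill (roughly to the robot's right), y level across. The surface is a plane through the point, rising 9 degrees to +x (edges 17 and 55 mm above the table). A free pin rolls down it.
- chock_grip (a point): Dark wood U, 130 g: bar 20 (x) x 130 (y) x 36 mm high (z up), grip across the 20. Point: bar's middle, 18 mm above the underside. From the bar's ends two prongs, 25 wide, 22 high, 80 mm gap, reach x = +75 mm, the last 35 ramping down at 30 deg to a 2 mm toe. A thick pin resting on both prongs has its axis parallel to the bar at x = 84, z = +4 mm from the point. Starts at right.
- thick_pin_center (a point): Thick rolling pin, loose: plain light wooden cylinder without handles, diameter 44 mm, length 180 mm, 200 g. Point: its centre; x is its long axis (y and z turn as it rolls). It starts lying on the table at the robot's left, pointing roughly ahead, and may have swapped places with the slim pin. It rolls when pushed.
- slim_pin_center (a point): Slim rolling pin, a bystander of the same wood: diameter 24 mm, length 180 mm. The point is its centre; its x axis is its long axis. It lies at the robot's left, 8 to 14 cm to one side of the thick pin, roughly parallel to it.
- timer: Kitchen timer, a bystander: small pale box 26 x 70 x 64 mm standing on its edge, near the far right side of the table. Origin at the centre of its underside. (Above it a wall shelf runs along the whole table: its underside 0.61 m above the table top, its front edge 0.58 m ahead of the robot base.)
There are look-alikes about, which are no part of the job. What is shaped like the part that bears thick_pin_center but green is not meant.

How it is judged:
On the way:
1. the chock stands on the draining board, prongs across to the uphill side, released and at rest, while the thick pin is still off the board (contact force between chock and board above 0.2 N and angle between the y axis of chock_grip and the y axis of board_top, either way round below 0.35 rad and contact force between the fingers and chock below 0.1 N and linear speed of chock below 0.02 m/s and x of chock_grip in the frame of board_top between -0.115 and 0.03 m and y of chock_grip in the frame of board_top between -0.04 and 0.04 m and horizontal distance between thick_pin_center and board_top above 0.16 m), for 0.2 s.
At the end, for the whole second after the job is handed in: Chock on the board: bar square to the slope within 20 deg, 115 mm below to 30 mm above the board's centre, 40 mm aside. Thick pin on the board, axis 84+/-12 mm from the bar, centred within 20 mm, parallel within 10 deg. Both released, at rest; slim pin and timer moved under 30 mm (contact force between each of chock, thick_pin and board above 0.2 N and angle between the y axis of chock_grip and the y axis of board_top, either way round below 0.35 rad and contact force between the fingers and chock below 0.1 N and linear speed of each of chock, thick_pin below 0.02 m/s and x of chock_grip in the frame of board_top between -0.115 and 0.03 m and y of chock_grip in the frame of board_top between -0.04 and 0.04 m and x of thick_pin_center in the frame of chock_grip between 0.072 and 0.096 m and y of thick_pin_center in the frame of chock_grip between -0.02 and 0.02 m and z of thick_pin_center in the frame of chock_grip between -0.004 and 0.012 m and angle between the x axis of thick_pin_center and the y axis of chock_grip, either way round below 0.18 rad and contact force between the fingers and thick_pin below 0.1 N and angular speed of thick_pin below 0.3 rad/s and distance of each of slim_pin_center, timer from where it was at the start of the episode below 0.03 m); the robot touches nothing.
It fails at once if the slim pin is pushed away (distance of slim_pin_center from where it was at the start of the episode above 0.04 m).
It fails at once if the timer is pushed away (distance of timer from where it was at the start of the episode above 0.04 m).
It fails at once if the thick pin rolls off and falls from the table (height (world z) of thick_pin_center below -0.05 m).
It also fails if it takes over 58 s, if anything falls off the work surface, if the arm or the gripper's body presses on something with over 40 N, if the wrist force passes 120 N, or if a joint passes its speed limit or range.

## Robot

A 6-joint arm with a two-finger parallel gripper is mounted at the origin on the work surface; the furniture and walls round the work are solid. World frame = base frame: x ahead of the robot, y to its left, z up, the work surface at z = 0. Lengths are in m, angles in rad, forces in N, time in s.
With the tool pointing down it reaches from about 0.225 to 0.875 m from the base axis. Payload 3.4 kg.
Tool frame: the origin (TCP) lies between the finger pads; the fingertips stand 19 mm ahead of it and the grasp point (between the pads) is the TCP (manip.tip_reach is the distance from the TCP to the fingertips, in m); z points along the fingers, x is the direction in which the jaws open and shut, and the axes are right-handed (so a half turn about z gives the same grasp; the last joint's range is limited). The gripper opens to 85 mm and grips with 20 to 120 N. Pads are 22 mm wide; open, the fingers measure 114 mm over their backs; the gripper's body (76 mm by 85 mm) begins 54 mm behind the grasp point. The pads swing forward as they close: fully open they stand 13 mm farther back than shut.
Start: joints at [-1.258, 0.276, 1.505, -0, 1.361, -0.121], TCP at [0.242, -0.522, 0.25] pointing down, gripper open.
Joint ranges: [-2.89, 2.89], [-0.75, 2.08], [0.22, 2.7], [-1.18, 4.32], [0.11, 2.71], [-2.7, 2.7]. Speed limits (rad/s): [2.57, 2.57, 3.14, 3.14, 3.14, 3.14].

## Interface

Orientations are given as a unit quaternion [w, x, y, z].
In Python, from rig import manip gives the robot as it stands.
- The arm moves only by the tool send_rows, never from a script. Its arguments are lists of equal length, an entry for each row: "delta_pos": the shift along the tool's x, y, z normalised to -1 to 1, where 1 is 40 cm, a list of three; "angular": the turn, a rotation vector about the tool's x, y, z normalised to -1 to 1, where 1 is 0.08 rad, a list of three. A call has 1 to 5 rows; each row shifts and turns the commanded pose from where the row before left it, along the tool's axes as they then stand; what a row does not reach is not made up. A row lasts 1/12 s, in which the tool goes at most 41.7 mm and 7.16 degrees, less where a joint would pass 70% of its speed; a pose out of reach is approached as far as the arm can. A call with a number of a shift or a turn outside -1 to 1 is refused whole. A call with a gripper value outside its range is refused whole. "hand" is the finger opening in mm, from 0 to 85.4, set as the call begins (left out, the last holds). The fingers move at their own pace and stop on an object; "squeeze" is the grip in N (left out, the last holds). Time passes only in rows, so rows that do not move let the fingers close. It gives the time, the measured TCP pose, the force and the opening at its end, in the units of the state.
- manip.get_state(): the state, without advancing time (a new reading comes with each control period).
- manip.get_image(name): name is "scene" or "side" or "wrist"; returns the picture (480x640x3 uint8, blue, green, red); there is no depth.
- manip.calibration(name): a dict with "fx", "fy", "cx", "cy" (pixels), "camera_from_world" (4x4, takes a point from world to camera coordinates). Camera axes: x right, y up, looking along -z (the intrinsics and any distortion apply to the point x, -y, -z); pixel columns grow to the right and rows downward; lengths in m; the calibration is good to about 2 mm. A picture is of the moment at which its call begins: read the wrist's pose just before it. calibration takes no time and is no camera call; for the wrist camera it gives the pose at the moment of the call.
- manip.sign_off(): hands the job in, once; it reports no verdict.
The state is a dict: "clock": time; "qpos": joint angles; "qd": joint speeds; "effort": joint torques, N m; "position": TCP position; "ee_rot": TCP orientation; "contact_force": force on the tool from outside, world axes, zero at the start; "moment": the same for the moment, N m; "width": finger opening in m.
Only numpy, scipy, OpenCV 4.12 (cv2) and the standard library are available. Lean on these libraries where they do the work, as an engineer would, in place of code of your own. Each camera call takes 0.05 s, during which the arm holds its last target.

## Working session

There is one attempt and no reset: what is moved stays moved. The work goes in short steps, Python scripts to look and compute and a tool call to move; the robot and the scene stay as the last step left them, time stands still between calls to the robot, and variables do not carry over. Pictures are saved under pics/ and viewed, and the job is handed in when it is done.

Besides the shell and the picture viewer there is one more tool, called after "Call:" as a command line: name --argument value ..., lists and objects as JSON in quotes. send_rows: Moves the arm, as the interface text tells. Scaled input: -1 to 1 covers 40 cm each way for a shift and 0.08 rad each way for a turn. Its arguments: {"type":"object","properties":{"delta_pos":{"type":"array","items":{"type":"array","items":{"type":"number"}}},"angular":{"type":"array","items":{"type":"array","items":{"type":"number"}}},"hand":{"type":"number"},"squeeze":{"type":"number"}},"required":["delta_pos","angular"]}

```bash
ls; mkdir -p pics; cat > h.py <<'E'
import numpy as np, cv2
from rig import manip
def proj(c,P):
    P=np.atleast_2d(P); T=np.array(c["camera_from_world"]); q=P@T[:3,:3].T+T[:3,3]
    return np.c_[c["cx"]+c["fx"]*q[:,0]/-q[:,2], c["cy"]+c["fy"]*(-q[:,1])/-q[:,2]]
def ray(c,u,v):
    T=np.array(c["camera_from_world"]);R=T[:3,:3]
    d=np.array([(u-c["cx"])/c["fx"],-(v-c["cy"])/c["fy"],-1.]); o=-R.T@T[:3,3]
    return o,R.T@d
def onz(c,u,v,z):
    o,d=ray(c,u,v); return o+d*(z-o[2])/d[2]
E
python3 - <<'E'
from h import *
s=manip.get_state(); print(s)
import json
cal={}
for n in ["scene","side","wrist"]:
    c=manip.calibration(n); im=manip.get_image(n); cv2.imwrite(f"pics/{n}0.png",im); print(n,{k:(np.round(v,4).tolist()) if k!='x' else 0 for k,v in c.items() if not isinstance(v,str)})
E
```

```text
pics
{'clock': 0.0, 'qpos': array([-1.25801113e+00,  2.76613761e-01,  1.50614418e+00, -2.73165721e-07,
        1.36064579e+00, -1.20992575e-01]), 'qd': array([ 0.00106338, -0.00014046, -0.00151539,  0.00098948, -0.00090312,
        0.0011232 ]), 'effort': array([-8.16852098e-04, -4.16782701e+01, -2.45807004e+01, -2.16732960e-04,
        1.10198470e-02,  1.10081442e-05]), 'position': array([ 0.24152394, -0.52128761,  0.24942454]), 'ee_rot': array([-5.75959208e-04,  8.42704150e-01, -5.38376165e-01, -6.98766545e-04]), 'contact_force': array([-0.83702136, -0.40215319,  0.19135302]), 'moment': array([ 0.03787763,  0.04794564, -0.00091577]), 'width': 0.08542852612736022}
scene {'fx': 620.9526, 'fy': 620.9526, 'cx': 317.6976, 'cy': 240.4392, 'camera_from_world': [[0.1435, -0.9895, -0.0165, 0.0536], [0.5807, 0.0707, 0.811, -0.336], [-0.8013, -0.126, 0.5848, -1.7125], [0.0, 0.0, 0.0, 1.0]]}
side {'fx': 539.1053, 'fy': 539.1053, 'cx': 325.1996, 'cy': 245.7167, 'camera_from_world': [[-0.9997, 0.0182, 0.015, 0.4932], [-0.0051, -0.7875, 0.6163, 0.0282], [0.023, 0.6161, 0.7873, -1.8955], [0.0, 0.0, 0.0, 1.0]]}
wrist {'fx': 432.2474, 'fy': 432.2474, 'cx': 317.1638, 'cy': 238.5831, 'camera_from_world': [[0.4208, -0.9071, -0.0019, -0.5735], [0.8674, 0.403, -0.292, 0.0379], [0.2656, 0.1212, 0.9564, -0.3798], [0.0, 0.0, 0.0, 1.0]]}
```

View pics/scene0.png

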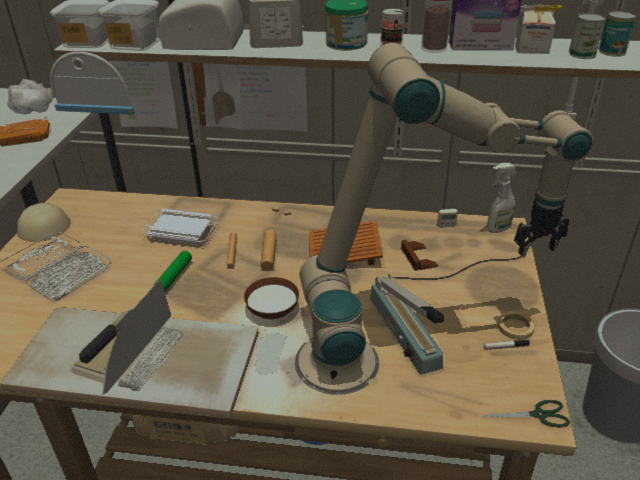

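View pics/side0.png

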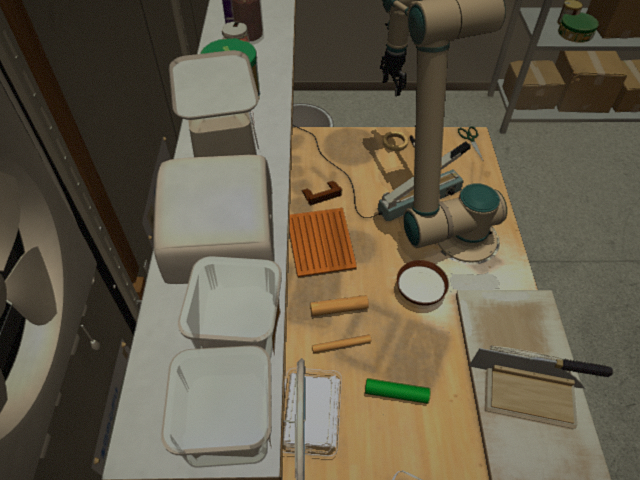

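View pics/wrist0.png

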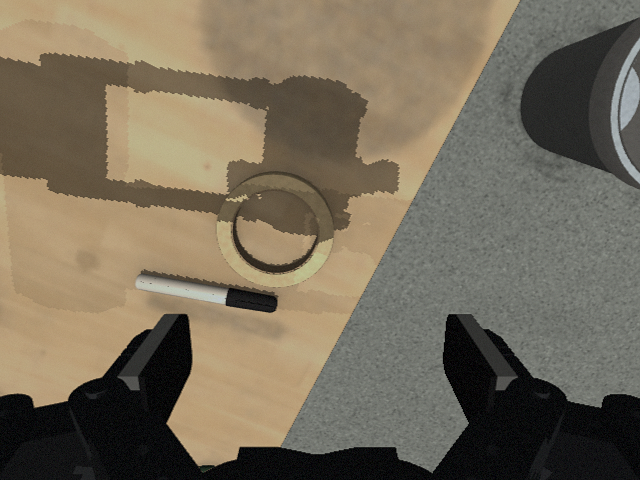

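The scene image shows the board at (345,243), the chock at (417,255) and the timer at (447,217). The pin candidates in that image are:
- Wooden pin at (268,249): thicker.
- Wooden pin at (232,250): slim.
- Green cylinder at (172,270): the wrong colour, so excluded.

I'll enlarge these to confirm.

```bash
python3 - <<'E'
import cv2,numpy as np
a=cv2.imread('pics/scene0.png')[195:300,150:470]; b=cv2.imread('pics/side0.png')[165:365,280:400]
cv2.imwrite('pics/cropA.png',cv2.resize(a,None,fx=2.5,fy=2.5,interpolation=2))
cv2.imwrite('pics/cropB.png',cv2.resize(b,None,fx=3,fy=3,interpolation=2))
E
```

```text
(no output)
```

View pics/cropA.png

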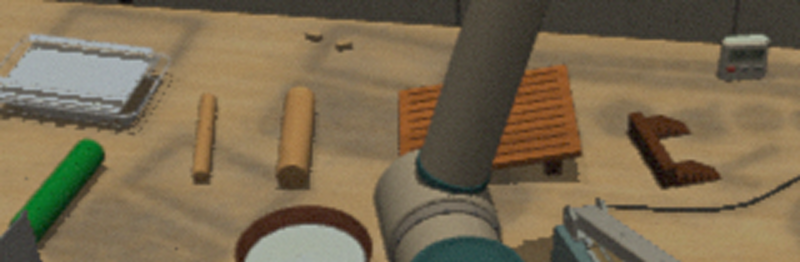

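View pics/cropB.png

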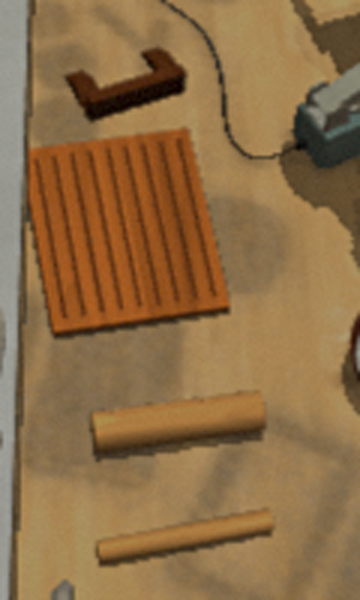

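The thick pin is the wooden one at scene (268,249). Next to it, (232,250) is visibly slimmer. The chock's prongs already point towards uphill, to the right. Now the measuring.

```bash
python3 - <<'E'
from h import *
im=cv2.imread('pics/side0.png'); c=manip.calibration('side')
hsv=cv2.cvtColor(im,cv2.COLOR_BGR2HSV)
for n,p in dict(board=(310,240),board2=(345,250),chock=(322,195),thick=(340,305),slim=(340,344),table=(370,320),t2=(300,300)).items(): print(n,hsv[p[1],p[0]])
roi=np.zeros(im.shape[:2],np.uint8); roi[165:365,287:385]=1
H,S,V=[hsv[...,i].astype(int) for i in range(3)]
mb=((H<=11)&(S>165)&(V>70)).astype(np.uint8)*roi
mc=((H<=14)&(V<75)&(S>120)).astype(np.uint8)*roi; mc[205:]=0
vis=im.copy()
for nm,m in (('board',mb),('chock',mc)):
    m=cv2.morphologyEx(m,cv2.MORPH_CLOSE,np.ones((5,5)))if nm=='board' else m
    cs,_=cv2.findContours(m,0,2)
    k=max(cs,key=cv2.contourArea); print(nm,cv2.contourArea(k),cv2.approxPolyDP(k,3 if nm=='board' else 1.5,True)[:,0].tolist())
    cv2.drawContours(vis,[k],-1,(255,0,0),1)
cv2.imwrite('pics/v1.png',cv2.resize(vis[165:365,280:400],None,fx=3,fy=3,interpolation=0))
for (u,v),z in zip([(290.7,215),(342.3,208.3),(356,267.7),(298.3,275.7)],[.055,.055,.017,.017]): print(onz(c,u,v,z))
for n,pts,z in (('thick',[(311.5,309),(368,303)],.022),('slim',[(313,348.5),(370.5,339)],.012)):
    for p in pts: print(n,onz(c,*p,z))
for p in [(303,192),(341,190.5)]:print('chock bar top',onz(c,*p,.036))
E
```

```text
board [ 13 204 155]
board2 [ 13 206 152]
chock [ 14 255  56]
thick [ 16 159 173]
slim [ 15 160 155]
table [ 18 117 155]
t2 [ 16 106 130]
board 23.0 [[305, 191], [311, 198], [328, 192], [311, 195]]
chock 211.0 [[340, 194], [340, 189], [333, 182], [331, 185], [328, 183], [331, 188], [334, 187], [332, 186], [334, 184], [339, 189], [333, 193], [329, 192], [318, 196], [318, 199], [316, 197], [311, 198], [309, 191], [302, 190], [310, 204], [318, 202], [319, 199], [321, 201]]
[ 0.61316469 -0.06081888  0.055     ]
[ 0.43231094 -0.09127624  0.055     ]
[0.39401897 0.13911988 0.017     ]
[0.5847688  0.16992413 0.017     ]
thick [0.54189051 0.30009173 0.022     ]
thick [0.36398849 0.27972566 0.022     ]
slim [0.53779565 0.43107998 0.012     ]
slim [0.36379579 0.40114488 0.012     ]
chock bar top [ 0.57165506 -0.18905196  0.036     ]
chock bar top [ 0.43236973 -0.19609862  0.036     ]
```

View pics/v1.png

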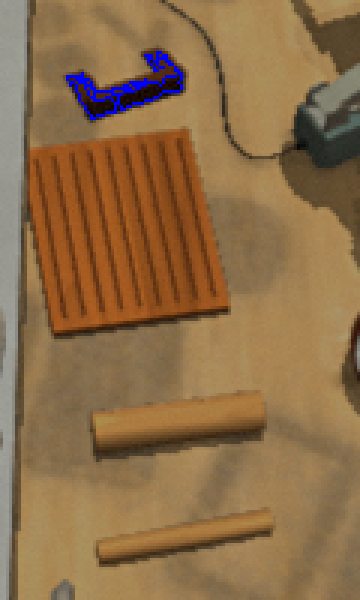

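```bash
cat >> h.py <<'E'
from scipy.spatial.transform import Rotation as Ro
def Rq(q): return Ro.from_quat([q[1],q[2],q[3],q[0]])
def down(a): # tool down, tool x at angle a (rad) in world
    x=np.array([np.cos(a),np.sin(a),0]);z=np.array([0,0,-1.]);return Ro.from_matrix(np.c_[x,np.cross(z,x),z])
def plan(p1,a1,p0=None,R0=None,vmax=.040,n=None):
    s=manip.get_state()
    p0=s["position"] if p0 is None else np.array(p0); R0=Rq(s["ee_rot"]) if R0 is None else R0
    p1=np.array(p1);R1=down(a1); rv=(R0.inv()*R1).as_rotvec()
    n=n or int(max(np.ceil(np.linalg.norm(p1-p0)/vmax),np.ceil(np.abs(rv).max()/.075),1))
    D=[];A=[];R=R0
    st=np.round(rv/n/.08,3)
    for i in range(n):
        d=R.inv().apply((p1-p0)/n)/.4; D.append(np.round(d,4).tolist()); A.append(st.tolist()); R=R*Ro.from_rotvec(st*.08)
    for i in range(0,n,5): print(D[i:i+5],A[i:i+5])
    return p1,R
E
python3 - <<'E'
from h import *
plan([.45,-.12,.33],np.radians(-82))
E
```

```text
[[-0.0576, -0.0746, -0.0166], [-0.0594, -0.0731, -0.0167], [-0.0612, -0.0716, -0.0167], [-0.063, -0.0701, -0.0167], [-0.0646, -0.0686, -0.0167]] [[0.0, 0.002, 0.306], [0.0, 0.002, 0.306], [0.0, 0.002, 0.306], [0.0, 0.002, 0.306], [0.0, 0.002, 0.306]]
[[-0.0663, -0.067, -0.0167], [-0.0679, -0.0653, -0.0167], [-0.0695, -0.0636, -0.0167], [-0.071, -0.0619, -0.0167], [-0.0725, -0.0602, -0.0167]] [[0.0, 0.002, 0.306], [0.0, 0.002, 0.306], [0.0, 0.002, 0.306], [0.0, 0.002, 0.306], [0.0, 0.002, 0.306]]
[[-0.074, -0.0584, -0.0168], [-0.0754, -0.0565, -0.0168]] [[0.0, 0.002, 0.306], [0.0, 0.002, 0.306]]
```

Call:
send_rows --delta_pos '[[-0.058,-0.075,-0.017],[-0.059,-0.073,-0.017],[-0.061,-0.072,-0.017],[-0.063,-0.07,-0.017],[-0.065,-0.069,-0.017]]' --angular '[[0,0,0.3],[0,0,0.3],[0,0,0.3],[0,0,0.3],[0,0,0.3]]'

```text
clock: 0.57
position: [0.329, -0.3525, 0.2843]
ee_rot: [-0.0, 0.808, -0.589, -0.0]
contact_force: [0.0, 0.8, 0.6]
width: 0.0854
```

Call:
send_rows --delta_pos '[[-0.066,-0.067,-0.017],[-0.068,-0.065,-0.017],[-0.069,-0.064,-0.017],[-0.071,-0.062,-0.017],[-0.072,-0.06,-0.017]]' --angular '[[0,0,0.3],[0,0,0.3],[0,0,0.3],[0,0,0.3],[0,0,0.3]]'

```text
clock: 0.98
position: [0.4154, -0.1853, 0.3185]
ee_rot: [-0.0, 0.772, -0.636, 0.0]
contact_force: [0.9, -0.0, 0.2]
width: 0.0853
```

Call:
send_rows --delta_pos '[[-0.074,-0.058,-0.017],[-0.075,-0.056,-0.017],[0,0,0],[0,0,0]]' --angular '[[0,0,0.3],[0,0,0.3],[0,0,0],[0,0,0]]'

```text
clock: 1.32
position: [0.4498, -0.1187, 0.332]
ee_rot: [0.0, 0.758, -0.652, 0.0]
contact_force: [0.5, -0.2, -0.6]
width: 0.0853
```

```bash
python3 - <<'E'
from h import *
import pickle
s=manip.get_state(); c=manip.calibration('wrist'); im=manip.get_image('wrist'); cv2.imwrite('pics/w1.png',im); pickle.dump(c,open('w1.pkl','wb')); print(s['clock'],s['position'],s['ee_rot'],s['contact_force'])
E
```

```text
1.3167 [ 0.44979884 -0.11866327  0.33204992] [ 5.28117632e-05  7.58255798e-01 -6.51957106e-01  2.71876793e-04] [ 0.5130223  -0.24873795 -0.64549327]
```

View pics/w1.png

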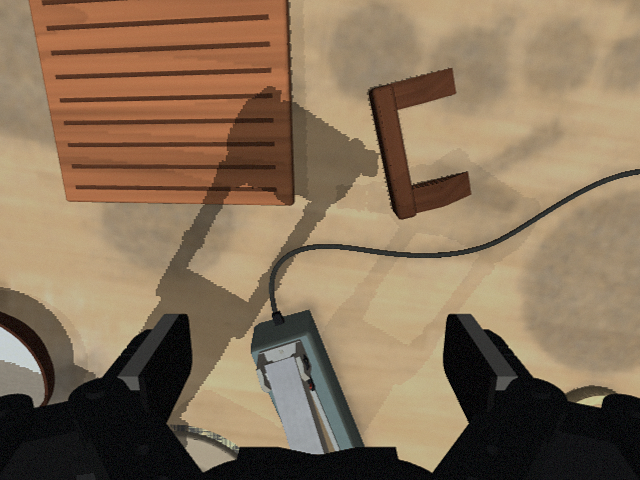

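The wrist view shows the chock at about (400,150), with prongs pointing right, and the board's near corners at about (66,201) and (293,205). I'll enlarge it to measure.

```bash
python3 - <<'E'
from h import *
import pickle
im=cv2.imread('pics/w1.png')
cv2.imwrite('pics/w1c.png',cv2.resize(im[60:225,360:480],None,fx=3.6,fy=3.6,interpolation=cv2.INTER_CUBIC))
cv2.imwrite('pics/w1b.png',cv2.resize(im[0:215,20:310],None,fx=2.7,fy=2.7,interpolation=cv2.INTER_CUBIC))
E
```

```text
(no output)
```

View pics/w1c.png

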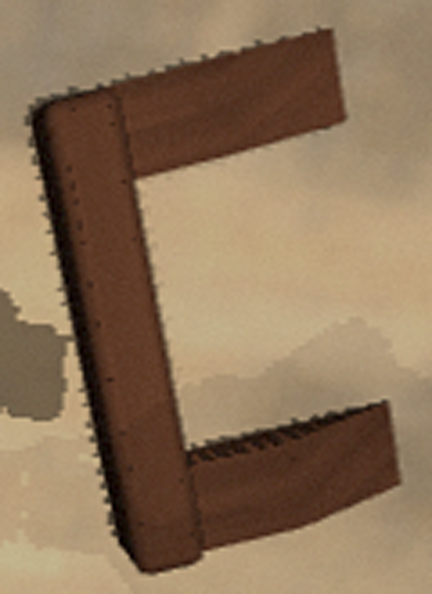

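View pics/w1b.png

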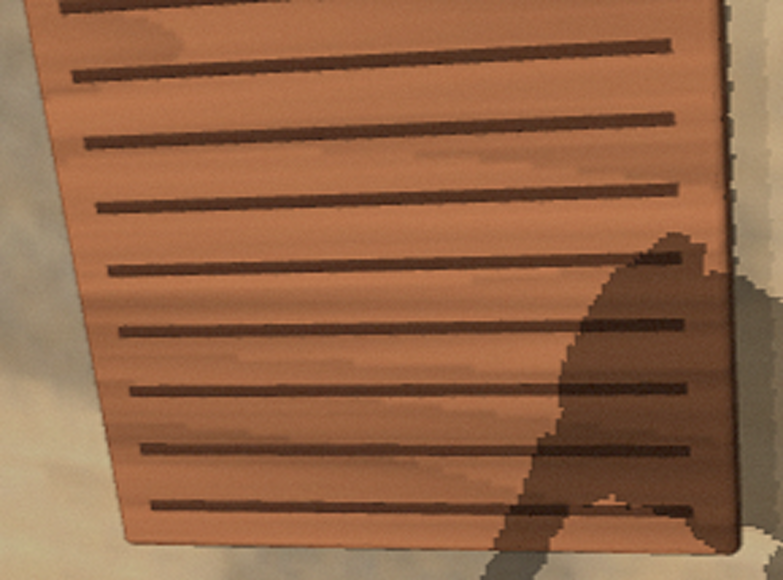

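```bash
python3 - <<'E'
from h import *
import pickle
c=pickle.load(open('w1.pkl','rb'))
def onplane(u,v,p,n):
    o,d=ray(c,u,v); return o+d*(np.dot(p-o,n)/np.dot(d,n))
B=np.array([.506,.039,.036]);yaw=np.radians(-82)
for it in range(6):
    up=np.array([np.cos(yaw),np.sin(yaw),0]); t=np.radians(9); n=-np.sin(t)*up+np.array([0,0,np.cos(t)])
    NL,NR,FL,FR=[onplane(u,v,B,n) for u,v in [(67.4,200.7),(293.3,204.4),(30.4,1.9),(288.1,3.7)]]
    d=NR-NL; yaw_n=np.arctan2(d[1],d[0]); yl=np.arctan2(*(FL-NL)[[1,0]])-np.pi/2; yr=np.arctan2(*(FR-NR)[[1,0]])-np.pi/2
    yaw=yaw_n
    up=np.array([np.cos(yaw),np.sin(yaw),0]); ac=np.array([-up[1],up[0],0])
    B=(NL+NR)/2; B=B+ac*.1; B[2]=.036
print('board',B,np.degrees([yaw_n,yl,yr]),np.linalg.norm(NR-NL),NL,NR)
q=lambda x,y:(x/3.6+360,y/3.6+60)
P=[onz(c,*q(*p),.036) for p in [(46,104),(125,88),(140,570),(203,553)]]
for p in P: print(p)
m=np.mean(P,0); yb=np.arctan2(*((P[0]+P[1]-P[2]-P[3])[[1,0]])) ; print('chock mid',m,'yaw x',np.degrees(yb)-90, np.linalg.norm(P[0]+P[1]-P[2]-P[3])/2)
for p in [(330,30),(345,118),(388,402),(400,482)]: print('toe',onz(c,*q(*p),.002))
print(np.dot(m-B,[up[0],up[1],0]))
E
```

```text
board [0.51134068 0.03505091 0.036     ] [-80.29199506 -80.56602122 -80.81831603] 0.238235639094516 [0.3929335  0.13415471 0.01736587] [ 0.43261188 -0.09777831  0.05463413]
[ 0.54666897 -0.15493547  0.036     ]
[ 0.55347536 -0.17407683  0.036     ]
[ 0.43017439 -0.20376503  0.036     ]
[ 0.43756193 -0.22003057  0.036     ]
chock mid [ 0.49197016 -0.18820198  0.036     ] yaw x -67.81282007145637 0.1254963728892132
toe [ 0.57889039 -0.23168187  0.002     ]
toe [ 0.55738167 -0.24123743  0.002     ]
toe [ 0.48289078 -0.27266891  0.002     ]
toe [ 0.46044921 -0.2821031   0.002     ]
0.21678949117716415
```

```bash
python3 - <<'E'
from h import *
p,R=plan([.4915,-.188,.11],np.radians(-67.3)); print(); plan([.4915,-.188,.025],np.radians(-67.3),p,R,vmax=.03)
E
```

```text
[[0.0306, -0.0133, 0.0924], [0.0312, -0.0121, 0.0924], [0.0316, -0.0107, 0.0924], [0.0321, -0.0094, 0.0924], [0.0324, -0.0081, 0.0924]] [[0.002, -0.001, -0.517], [0.002, -0.001, -0.517], [0.002, -0.001, -0.517], [0.002, -0.001, -0.517], [0.002, -0.001, -0.517]]
[[0.0328, -0.0067, 0.0924]] [[0.002, -0.001, -0.517]]

[[-0.0, 0.0, 0.0708], [-0.0, 0.0, 0.0708], [-0.0, 0.0, 0.0708]] [[-0.0, -0.0, 0.001], [-0.0, -0.0, 0.001], [-0.0, -0.0, 0.001]]
```

Call:
send_rows --delta_pos '[[0.031,-0.013,0.092],[0.031,-0.012,0.092],[0.032,-0.011,0.092],[0.032,-0.009,0.092],[0.032,-0.008,0.092]]' --angular '[[0,0,-0.517],[0,0,-0.517],[0,0,-0.517],[0,0,-0.517],[0,0,-0.517]]' --hand 60

```text
clock: 1.78
position: [0.4832, -0.1793, 0.1461]
ee_rot: [0.0, 0.82, -0.572, 0.0]
contact_force: [1.0, -0.4, 0.4]
width: 0.0603
```

Call:
send_rows --delta_pos '[[0.033,-0.007,0.093],[0,0,0],[0,0,0]]' --angular '[[0,0,-0.517],[0,0,0],[0,0,0]]'

```text
clock: 2.03
position: [0.4892, -0.1896, 0.1086]
ee_rot: [0.0, 0.831, -0.557, -0.003]
contact_force: [-0.1, -0.4, 0.2]
width: 0.0601
```

```bash
python3 - <<'E'
from h import *
c=manip.calibration('wrist'); im=manip.get_image('wrist'); cv2.imwrite('pics/w2.png',im)
plan([.4915,-.188,.025],np.radians(-67.3),vmax=.03)
E
```

```text
[[-0.0009, -0.0013, 0.0714], [-0.0009, -0.0013, 0.0714], [-0.0009, -0.0013, 0.0714]] [[0.005, 0.005, -0.022], [0.005, 0.005, -0.022], [0.005, 0.005, -0.022]]
```

View pics/w2.png

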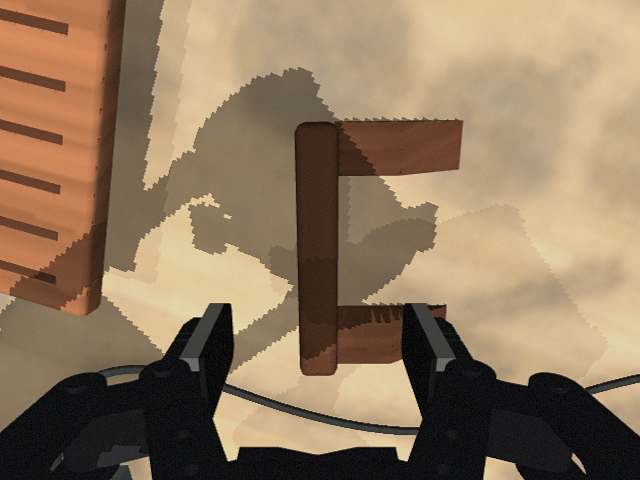

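```bash
python3 - <<'E'
from h import *
c=manip.calibration('wrist'); s=manip.get_state(); p=s['position']
P=[onz(c,*q,.036) for q in [(297,124),(337,124),(303,374),(337,374)]]
m=np.mean(P,0); d=P[0]+P[1]-P[2]-P[3]; print(m,np.degrees(np.arctan2(d[1],d[0]))-90,np.linalg.norm(d)/2,[np.linalg.norm(P[0]-P[1]),np.linalg.norm(P[2]-P[3])])
T=[onz(c,*q,.002) for q in [(462,120),(459,169)]];print(T)
plan([m[0],m[1],.025],np.radians(-67.3),vmax=.03)
E
```

```text
[ 0.49360401 -0.18839498  0.036     ] -66.86246342578904 0.12831867472613173 [np.float64(0.017739203488250015), np.float64(0.018039075092510612)]
[array([ 0.58187848, -0.2322779 ,  0.002     ]), array([ 0.5588316 , -0.24274615,  0.002     ])]
[[0.0001, -0.0028, 0.0714], [0.0001, -0.0028, 0.0714], [0.0, -0.0028, 0.0714]] [[0.005, 0.005, -0.022], [0.005, 0.005, -0.022], [0.005, 0.005, -0.022]]
```

Both views agree: the chock is at (0.493, -0.188) with a yaw of about -67°.

Call:
send_rows --delta_pos '[[0,-0.003,0.07],[0,-0.003,0.07],[0,-0.002,0.07],[0,0,0]]' --angular '[[0,0,-0.02],[0,0,-0.02],[0,0,-0.02],[0,0,0]]'

```text
clock: 2.42
position: [0.4924, -0.1865, 0.0253]
ee_rot: [0.0, 0.833, -0.553, -0.002]
contact_force: [-0.9, 0.8, -0.1]
width: 0.0602
```

Call:
send_rows --delta_pos '[[0,0,0],[0,0,0],[0,0,0],[0,0,0],[0,0,0]]' --angular '[[0,0,0],[0,0,0],[0,0,0],[0,0,0],[0,0,0]]' --hand 5 --squeeze 50

```text
clock: 2.83
position: [0.496, -0.1882, 0.0294]
ee_rot: [-0.0, 0.833, -0.553, 0.003]
contact_force: [-0.5, 0.3, 6.4]
width: 0.0191
```

```bash
cat >> h.py <<'E'
def planR(p1,R1,p0=None,R0=None,vmax=.040,n=None):
    s=manip.get_state()
    p0=s["position"] if p0 is None else np.array(p0); R0=Rq(s["ee_rot"]) if R0 is None else R0
    p1=np.array(p1); rv=(R0.inv()*R1).as_rotvec()
    n=n or int(max(np.ceil(np.linalg.norm(p1-p0)/vmax),np.ceil(np.abs(rv).max()/.075),1))
    D=[];A=[];R=R0;st=np.round(rv/n/.08,3)
    for i in range(n):
        D.append(np.round(R.inv().apply((p1-p0)/n)/.4,4).tolist());A.append(st.tolist());R=R*Ro.from_rotvec(st*.08)
    for i in range(0,n,5): print(D[i:i+5],A[i:i+5])
    return p1,R
B=np.array([.511,.036,.036]);YAW=np.radians(-80.5)
UP=np.array([np.cos(YAW),np.sin(YAW),0]);AC=np.array([-UP[1],UP[0],0]);Z=np.array([0,0,1.])
t9=np.radians(9);SL=np.cos(t9)*UP+np.sin(t9)*Z;N=-np.sin(t9)*UP+np.cos(t9)*Z
RT=Ro.from_matrix(np.c_[SL,np.cross(-N,SL),-N])
def bpt(x,y,h): # point h above surface (along normal), horizontal x,y in board frame
    x0=x+h*np.sin(t9); return B+UP*x0+AC*y+Z*x0*np.tan(t9)+N*h
E
python3 - <<'E'
from h import *
p=manip.get_state()['position']+[0,0,.14]
t=bpt(-.055,0,.018)+N*.0115+AC*.002; print(t)
p,R=planR(t+N*.08,RT,p,Rq(manip.get_state()['ee_rot'])); print()
planR(t+N*.002,RT,p,R)
E
```

```text
[0.50359803 0.09235013 0.05687164]
[[-0.0837, -0.0371, 0.0103], [-0.0849, -0.0347, 0.0086], [-0.0861, -0.0322, 0.0068], [-0.0871, -0.0297, 0.0051], [-0.088, -0.0272, 0.0033]] [[-0.034, 0.239, 0.363], [-0.034, 0.239, 0.363], [-0.034, 0.239, 0.363], [-0.034, 0.239, 0.363], [-0.034, 0.239, 0.363]]
[[-0.0888, -0.0246, 0.0016], [-0.0895, -0.022, -0.0002], [-0.09, -0.0194, -0.002]] [[-0.034, 0.239, 0.363], [-0.034, 0.239, 0.363], [-0.034, 0.239, 0.363]]

[[-0.0, 0.0, 0.0975], [-0.0, 0.0, 0.0975]] [[-0.001, -0.0, -0.002], [-0.001, -0.0, -0.002]]
```

Call:
send_rows --delta_pos '[[0,0,-0.07],[0,0,-0.07],[0,0,-0.07],[0,0,-0.07],[0,0,-0.07]]' --angular '[[0,0,0],[0,0,0],[0,0,0],[0,0,0],[0,0,0]]'

```text
clock: 3.25
position: [0.4943, -0.1873, 0.1695]
ee_rot: [-0.0, 0.833, -0.553, 0.001]
contact_force: [0.3, -0.5, -1.7]
width: 0.0192
```

```bash
python3 - <<'E'
from h import *
print(manip.get_state()['position'],manip.get_state()['width'])
im=manip.get_image('wrist'); cv2.imwrite('pics/w3.png',im)
im=manip.get_image('scene'); cv2.imwrite('pics/s3.png',cv2.resize(im[150:310,220:520],None,fx=2.5,fy=2.5))
t=bpt(-.055,0,.018)+N*.0115+AC*.002; print(t)
p,R=planR(t+N*.08,RT); print()
E
```

```text
[ 0.49432791 -0.18729256  0.16951913] 0.01916369852695127
[0.50359803 0.09235013 0.05687164]
[[-0.0842, -0.0367, 0.011], [-0.0854, -0.0343, 0.0093], [-0.0865, -0.0318, 0.0077], [-0.0875, -0.0293, 0.0059], [-0.0884, -0.0268, 0.0042]] [[-0.043, 0.23, 0.362], [-0.043, 0.23, 0.362], [-0.043, 0.23, 0.362], [-0.043, 0.23, 0.362], [-0.043, 0.23, 0.362]]
[[-0.0892, -0.0242, 0.0025], [-0.0899, -0.0216, 0.0008], [-0.0905, -0.019, -0.0009]] [[-0.043, 0.23, 0.362], [-0.043, 0.23, 0.362], [-0.043, 0.23, 0.362]]
```

View pics/w3.png

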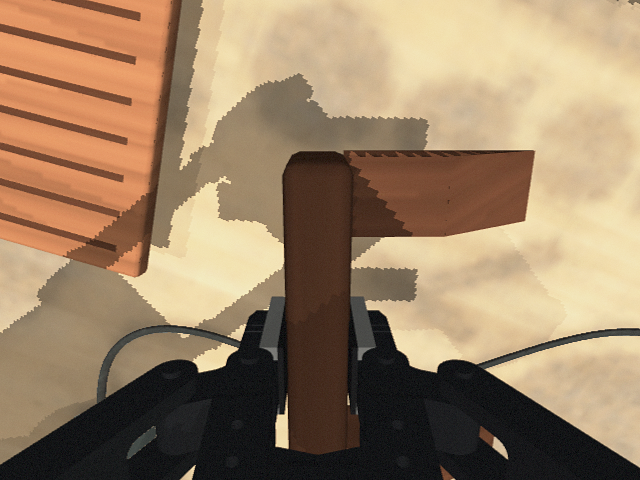

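View pics/s3.png

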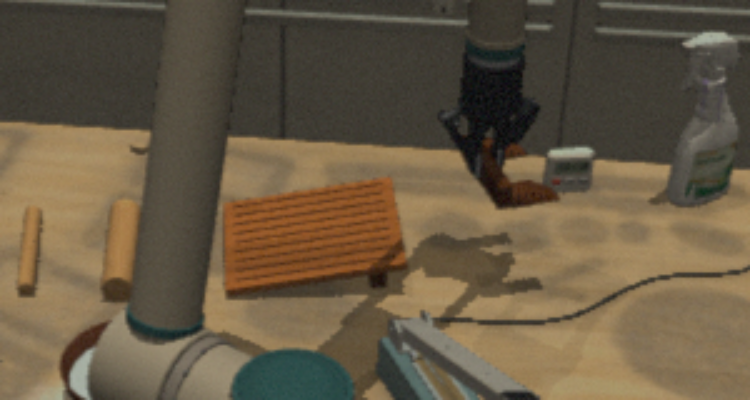

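The chock is held square in the pads, and the prongs (toe at (530,185)) look level. Carrying it to above the board with a 9° tilt.

Call:
send_rows --delta_pos '[[-0.084,-0.037,0.011],[-0.085,-0.034,0.009],[-0.086,-0.032,0.008],[-0.087,-0.029,0.006],[-0.088,-0.027,0.004]]' --angular '[[-0.04,0.23,0.362],[-0.04,0.23,0.362],[-0.04,0.23,0.362],[-0.04,0.23,0.362],[-0.04,0.23,0.362]]'

```text
clock: 3.77
position: [0.4961, -0.003, 0.1447]
ee_rot: [0.032, 0.789, -0.612, 0.034]
contact_force: [0.5, -0.1, -1.2]
width: 0.0188
```

Call:
send_rows --delta_pos '[[-0.089,-0.024,0.002],[-0.09,-0.022,0.001],[-0.09,-0.019,-0.001],[0,0,0],[0,0,0]]' --angular '[[-0.04,0.23,0.362],[-0.04,0.23,0.362],[-0.04,0.23,0.362],[0,0,0],[0,0,0]]'

```text
clock: 4.18
position: [0.4977, 0.1077, 0.1313]
ee_rot: [0.051, 0.763, -0.642, 0.054]
contact_force: [0.3, -0.6, -1.4]
width: 0.0192
```

```bash
python3 - <<'E'
from h import *
s=manip.get_state();print(s['position'],Rq(s['ee_rot']).as_matrix()[:,2],-N)
im=manip.get_image('wrist'); cv2.imwrite('pics/w4.png',im)
im=manip.get_image('side'); cv2.imwrite('pics/d4.png',cv2.resize(im[120:320,270:450],None,fx=3,fy=3))
t=bpt(-.055,0,.018)+N*.0115+AC*.002
planR(t+N*.02,RT)
E
```

```text
[0.49771379 0.10772072 0.1313338 ] [ 0.0162431  -0.14767393 -0.98890271] [ 0.02581913 -0.15428906 -0.98768834]
[[0.0026, -0.0048, 0.07], [0.0023, -0.0045, 0.07]] [[0.054, 0.048, 0.015], [0.054, 0.048, 0.015]]
```

View pics/w4.png

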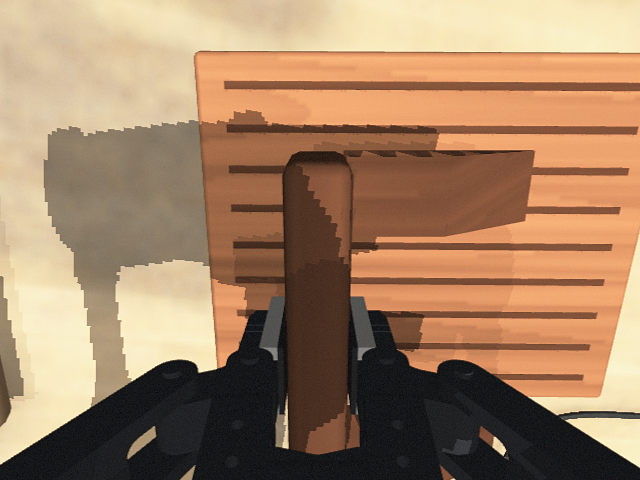

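View pics/d4.png

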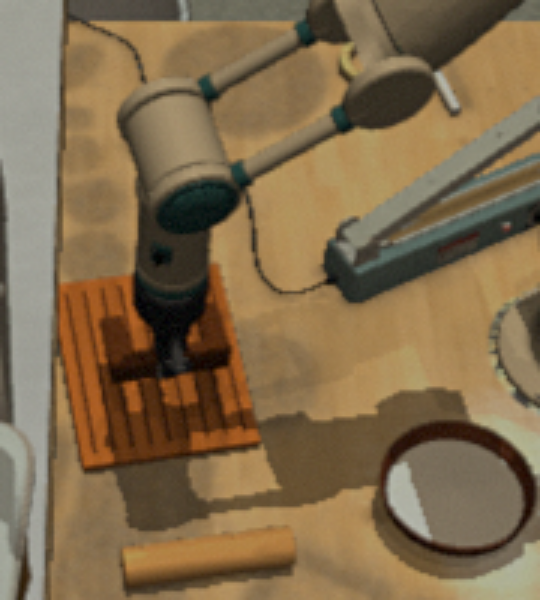

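The chock is lined up with the grooves and the lower board half is below it. Lowering it.

Call:
send_rows --delta_pos '[[0.003,-0.005,0.07],[0.002,-0.004,0.07],[0,0,0]]' --angular '[[0.05,0.05,0.015],[0.05,0.05,0.015],[0,0,0]]'

```text
clock: 4.53
position: [0.5001, 0.0929, 0.0731]
ee_rot: [0.054, 0.76, -0.646, 0.057]
contact_force: [-1.1, 0.4, -1.4]
width: 0.0195
```

Call:
send_rows --delta_pos '[[0,0,0.015],[0,0,0.015],[0,0,0.012],[0,0,0]]' --angular '[[0,0,0],[0,0,0],[0,0,0],[0,0,0]]'

```text
clock: 4.87
position: [0.5039, 0.0927, 0.0601]
ee_rot: [0.051, 0.76, -0.645, 0.06]
contact_force: [-0.9, -0.2, -0.8]
width: 0.0193
```

```bash
python3 - <<'E'
from h import *
s=manip.get_state();t=bpt(-.055,0,.018)+N*.0115+AC*.002
print(s['position'],t,(s['position']-t)@np.c_[SL,AC,N],s['contact_force'])
E
```

```text
[0.50391469 0.09272766 0.06013017] [0.50359803 0.09235013 0.05687164] [0.00019359 0.00037462 0.00326848] [-0.89520309 -0.22952667 -0.7958096 ]
```

Call:
send_rows --delta_pos '[[0,0,0.005],[0,0,0.003],[0,0,0]]' --angular '[[0,0,0],[0,0,0],[0,0,0]]'

```text
clock: 5.12
position: [0.504, 0.0928, 0.0571]
ee_rot: [0.05, 0.761, -0.644, 0.06]
contact_force: [0.3, 0.2, -1.9]
width: 0.0195
```

Call:
send_rows --delta_pos '[[0,0,0.003],[0,0,0],[0,0,0]]' --angular '[[0,0,0],[0,0,0],[0,0,0]]'

```text
clock: 5.37
position: [0.5041, 0.0928, 0.0567]
ee_rot: [0.05, 0.761, -0.644, 0.06]
contact_force: [-2.3, 1.1, 4.6]
width: 0.0197
```

Contact with the board. Releasing.

Call:
send_rows --delta_pos '[[0,0,0],[0,0,0],[0,0,0],[0,0,0]]' --angular '[[0,0,0],[0,0,0],[0,0,0],[0,0,0]]' --hand 50

```text
clock: 5.7
position: [0.5039, 0.0925, 0.0557]
ee_rot: [0.051, 0.761, -0.644, 0.06]
contact_force: [-0.3, 0.3, 0.6]
width: 0.0501
```

Call:
send_rows --delta_pos '[[0,0,-0.04],[0,0,-0.09],[0,0,-0.1],[0,0,-0.1],[0,0,-0.1]]' --angular '[[0,0,0],[0,0,0],[0,0,0],[0,0,0],[0,0,0]]'

```text
clock: 6.12
position: [0.499, 0.1192, 0.2272]
ee_rot: [0.051, 0.761, -0.645, 0.06]
contact_force: [0.7, 0.1, 0.1]
width: 0.0499
```

```bash
python3 - <<'E'
from h import *
import pickle
s=manip.get_state();c=manip.calibration('wrist')
print(s['position'],s['clock'])
im=manip.get_image('wrist'); cv2.imwrite('pics/w5.png',im);pickle.dump(c,open('w5.pkl','wb'))
im=manip.get_image('side'); cv2.imwrite('pics/d5.png',im)
E
```

```text
[0.49896629 0.11916275 0.22720882] 6.1167
```

View pics/w5.png

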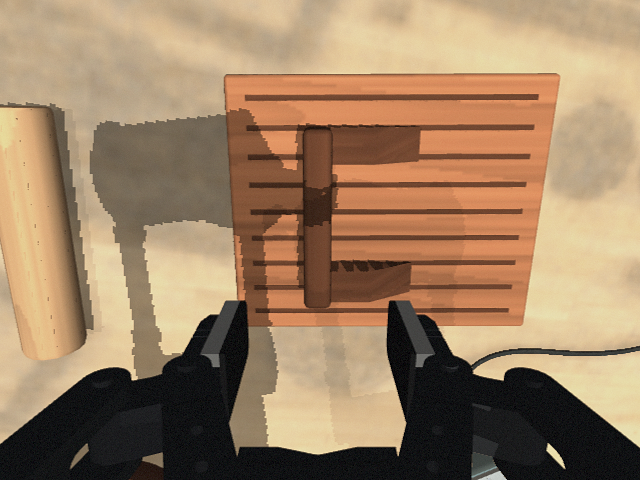

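```bash
python3 - <<'E'
from h import *
import pickle
c=pickle.load(open('w5.pkl','rb'))
def onp(u,v,h=0):
    o,d=ray(c,u,v); p=B+N*h; return o+d*(np.dot(p-o,N)/np.dot(d,N))
C=[onp(*q) for q in [(225,74),(560,73),(523,325),(239,326)]]; m=np.mean(C,0); print('board c',m,[np.linalg.norm(C[i]-C[(i+1)%4]) for i in range(4)])
for a,b in ((0,1),(3,2)): d=C[b]-C[a]; print(np.degrees(np.arctan2(d[1],d[0])))
P=[onp(*q,.036) for q in [(303,128),(331,128),(306,307),(331,307)]]; k=np.mean(P,0); d=P[0]+P[1]-P[2]-P[3]
kp=k-N*.018; print('chock pt',kp,np.degrees(np.arctan2(d[1],d[0]))-90,np.linalg.norm(d)/2,'rel',(kp-m)@UP,(kp-m)@AC)
T=[onp(*q,.002) for q in [(420,126),(419,161),(410,263),(408,300)]]; tm=(np.mean(T,0));print('toe mid',tm,(tm-kp)@UP,(tm-kp)@AC); dd=(T[0]+T[1]-T[2]-T[3]);print(np.degrees(np.arctan2(dd[1],dd[0]))-90)
# thick pin silhouette: left/right edge mid
for v in (150,300): print([onz(c,u,v,.022) for u in ((4,55) if v==150 else (15,78))])
E
cat > /dev/null
```

```text
board c [0.51061059 0.03644004 0.03592108] [np.float64(0.23627258290640915), np.float64(0.19797179786395408), np.float64(0.2384259954544571), np.float64(0.1983050962214702)]
-80.35486887022992
-80.27402956822944
chock pt [0.50107169 0.09063456 0.04543025] -80.03230115503996 0.12789295660964495 rel -0.055025652033226846 -0.00046341201521774093
toe mid [0.51013746 0.0153298  0.04123132] 0.0757682831742279 -0.003487424578188547
-80.98564958229537
[array([0.51461082, 0.30754059, 0.022     ]), array([0.51941269, 0.27590836, 0.022     ])]
[array([0.40364303, 0.30302579, 0.022     ]), array([0.40767673, 0.25955488, 0.022     ])]
```

The chock sits at x = -55 mm, y ≈ 0 on the board, square to within 1°. Next is the thick pin, so I'll hover over it and look.

```bash
python3 - <<'E'
from h import *
planR([.44,.28,.24],down(np.radians(-83.5)))
E
```

```text
[[-0.0823, 0.018, -0.0171], [-0.0826, 0.019, -0.0144], [-0.0828, 0.0198, -0.0118], [-0.0829, 0.0207, -0.0091], [-0.0829, 0.0216, -0.0065]] [[-0.046, -0.39, 0.128], [-0.046, -0.39, 0.128], [-0.046, -0.39, 0.128], [-0.046, -0.39, 0.128], [-0.046, -0.39, 0.128]]
```

Call:
send_rows --delta_pos '[[-0.082,0.018,-0.017],[-0.083,0.019,-0.014],[-0.083,0.02,-0.012],[-0.083,0.021,-0.009],[-0.083,0.022,-0.007]]' --angular '[[-0.046,-0.39,0.128],[-0.046,-0.39,0.128],[-0.046,-0.39,0.128],[-0.046,-0.39,0.128],[-0.046,-0.39,0.128]]' --hand 85

```text
clock: 6.63
position: [0.435, 0.2799, 0.2329]
ee_rot: [0.006, 0.745, -0.667, -0.005]
contact_force: [0.4, -0.4, -0.4]
width: 0.0847
```

Call:
send_rows --delta_pos '[[0,0,0],[0,0,0],[0,0,0]]' --angular '[[0,0,0],[0,0,0],[0,0,0]]'

```text
clock: 6.88
position: [0.4359, 0.2782, 0.233]
ee_rot: [0.007, 0.746, -0.666, -0.004]
contact_force: [0.9, 0.3, 0.6]
width: 0.0851
```

```bash
python3 - <<'E'
from h import *
import pickle
s=manip.get_state();c=manip.calibration('wrist')
print(s['position'],s['ee_rot'])
im=manip.get_image('wrist'); cv2.imwrite('pics/w6.png',im);pickle.dump(c,open('w6.pkl','wb'))
E
```

```text
[0.43590406 0.27823276 0.23298165] [ 0.0065639   0.74589014 -0.66602489 -0.00395872]
```

View pics/w6.png

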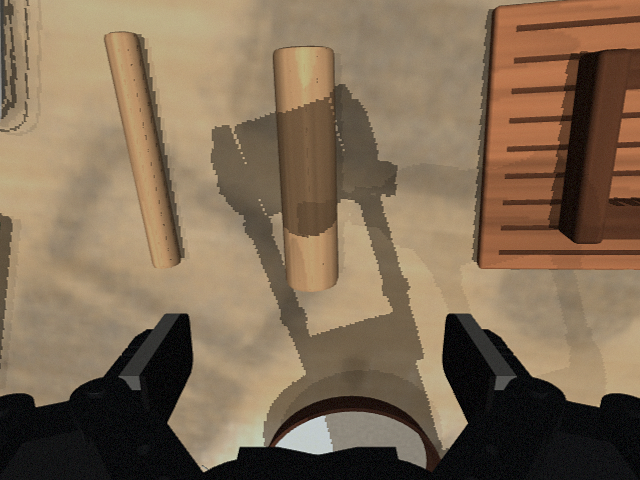

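```bash
python3 - <<'E'
from h import *
import pickle
c=pickle.load(open('w6.pkl','rb'))
def mid(v,l,r):
    o,d1=ray(c,l,v);_,d2=ray(c,r,v);d=d1/np.linalg.norm(d1)+d2/np.linalg.norm(d2);return o+d*(.022-o[2])/d[2]
a=mid(100,274.5,335);b=mid(270,286.5,338);print(a,b)
yaw=np.arctan2(a[1]-b[1],a[0]-b[0]);ax=np.array([np.cos(yaw),np.sin(yaw)])
e=[onz(c,304,46.5,.042)[:2],onz(c,312,291,.042)[:2]];s=[(q-a[:2])@ax for q in e];print(np.degrees(yaw),s,s[0]-s[1])
cen=a[:2]+ax*(s[0]+s[1])/2;print(cen)
g=[cen[0],cen[1]]
p,R=planR([*g,.11],down(yaw-np.pi/2));planR([*g,.024],down(yaw-np.pi/2),p,R,vmax=.03)
E
```

```text
[0.51050334 0.29602401 0.022     ] [0.37757986 0.27580864 0.022     ]
8.64743774891905 [np.float64(0.03394921251862827), np.float64(-0.14426866246136044)] 0.1782178749799887
[0.45597066 0.28773053]
[[-0.0049, -0.0142, 0.0767], [-0.0047, -0.014, 0.0768], [-0.0045, -0.0137, 0.0768], [-0.0043, -0.0135, 0.0769]] [[0.047, -0.007, -0.121], [0.047, -0.007, -0.121], [0.047, -0.007, -0.121], [0.047, -0.007, -0.121]]
[[-0.0, -0.0, 0.0717], [-0.0, -0.0, 0.0717], [-0.0, -0.0, 0.0717]] [[0.0, -0.0, 0.0], [0.0, -0.0, 0.0], [0.0, -0.0, 0.0]]
```

Call:
send_rows --delta_pos '[[-0.005,-0.014,0.077],[-0.005,-0.014,0.077],[-0.004,-0.014,0.077],[-0.004,-0.013,0.077],[0,0,0]]' --angular '[[0.047,-0.007,-0.121],[0.047,-0.007,-0.121],[0.047,-0.007,-0.121],[0.047,-0.007,-0.121],[0,0,0]]'

```text
clock: 7.35
position: [0.4532, 0.2859, 0.1047]
ee_rot: [0.005, 0.758, -0.652, -0.002]
contact_force: [-1.6, 0.1, -0.0]
width: 0.0851
```

```bash
python3 - <<'E'
from h import *
c=manip.calibration('wrist');s=manip.get_state();print(s['position'])
im=manip.get_image('wrist'); cv2.imwrite('pics/w7.png',im)
planR([.456,.2877,.023],down(np.radians(8.6-90)),vmax=.03)
print(proj(c,[[.456,.2877,.044],[.456+.09*.9888,.2877+.09*.15,.044]]))
E
```

```text
[0.45323312 0.28589602 0.10474061]
[[-0.0008, -0.002, 0.0704], [-0.0008, -0.0019, 0.0704], [-0.0007, -0.0017, 0.0704]] [[0.027, -0.006, -0.002], [0.027, -0.006, -0.002], [0.027, -0.006, -0.002]]
[[315.31059191 269.72760894]
 [314.9642336   56.44126054]]
```

View pics/w7.png

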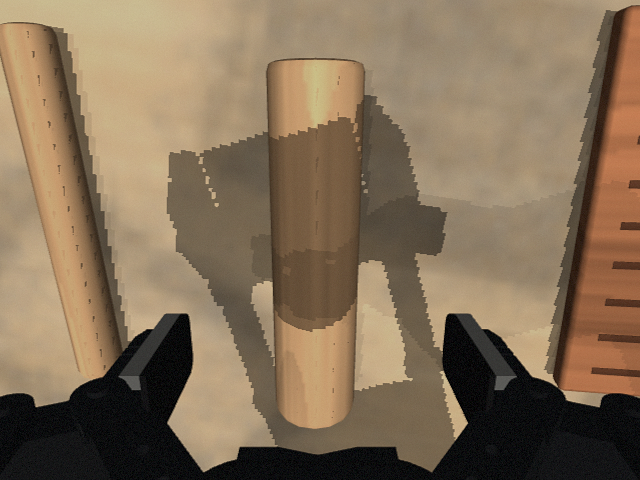

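The pin is centred between the jaws (predicted far end (315,56), seen at (316,58)), and the slim pin is clear on the left. Descending.

Call:
send_rows --delta_pos '[[-0.001,-0.002,0.07],[-0.001,-0.002,0.07],[-0.001,-0.002,0.07],[0,0,0]]' --angular '[[0.027,-0.006,0],[0.027,-0.006,0],[0.027,-0.006,0],[0,0,0]]' --hand 74

```text
clock: 7.73
position: [0.4565, 0.2887, 0.024]
ee_rot: [-0.001, 0.758, -0.652, 0.0]
contact_force: [-2.1, -0.9, -0.7]
width: 0.0744
```

Call:
send_rows --delta_pos '[[0,0,0],[0,0,0],[0,0,0],[0,0,0],[0,0,0]]' --angular '[[0,0,0],[0,0,0],[0,0,0],[0,0,0],[0,0,0]]' --hand 25 --squeeze 40

```text
clock: 8.15
position: [0.4601, 0.2908, 0.0289]
ee_rot: [-0.006, 0.758, -0.652, 0.003]
contact_force: [-0.2, -1.7, 7.5]
width: 0.0431
```

Call:
send_rows --delta_pos '[[0,0,-0.04],[0,0,-0.08],[0,0,-0.08],[0,0,-0.08],[0,0,0]]' --angular '[[0,0,0],[0,0,0],[0,0,0],[0,0,0],[0,0,0]]'

```text
clock: 8.57
position: [0.4614, 0.292, 0.1457]
ee_rot: [-0.01, 0.758, -0.652, 0.004]
contact_force: [1.2, 1.5, -1.5]
width: 0.0425
```

```bash
python3 - <<'E'
from h import *
import pickle
s=manip.get_state();c=manip.calibration('wrist');print(s['position'],s['width'])
im=manip.get_image('wrist'); cv2.imwrite('pics/w8.png',im);pickle.dump((c,s['position'],s['ee_rot']),open('w8.pkl','wb'))
im=manip.get_image('scene'); cv2.imwrite('pics/s8.png',cv2.resize(im[120:300,180:480],None,fx=2.5,fy=2.5))
E
```

```text
[0.46136291 0.29197616 0.14567001] 0.04247457646112112
```

View pics/w8.png

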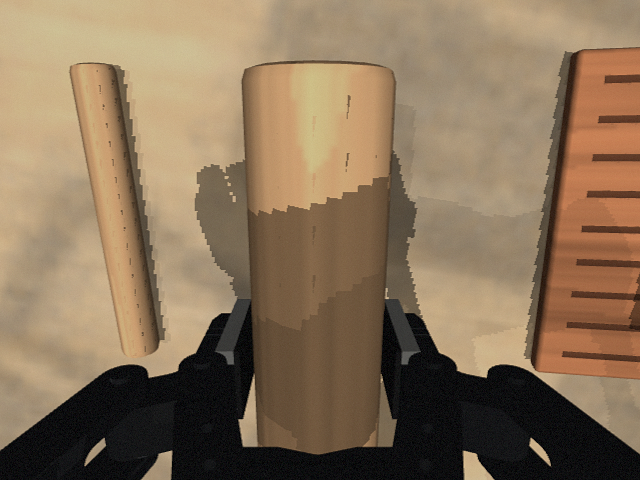

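View pics/s8.png

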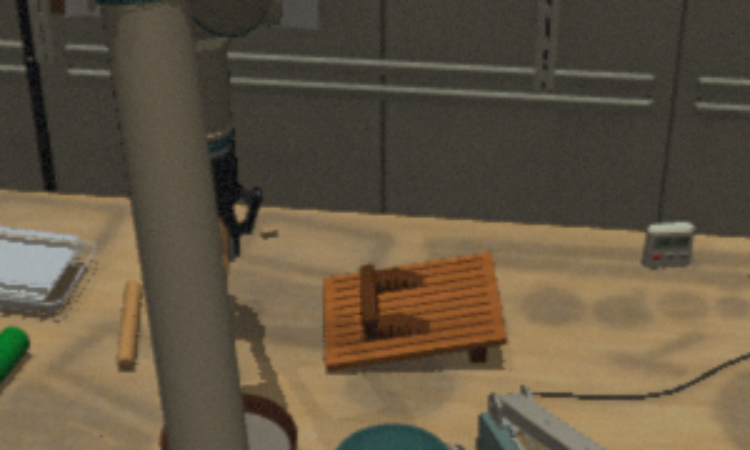

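```bash
python3 - <<'E'
from h import *
import pickle
c,p,q=pickle.load(open('w8.pkl','rb'))
R=Rq(q); e=onz(c,320,62,p[2]-.007+.021); print('far end in tool',R.inv().apply(e-p))
cal=manip.calibration('wrist')
pin=np.array([.50107,.09063,.04543])+.086*SL+.004*N
t=pin+.007*N+.004*AC; print('pin target',pin,'tcp',t)
a,b=planR(t+N*.07,RT)
E
```

```text
far end in tool [-4.41184072e-05 -8.49853157e-02 -1.22240671e-02]
pin target [0.51498606 0.00747088 0.06283412] tcp [0.51875047 0.00921109 0.06974794]
[[0.0986, -0.0062, 0.0002], [0.0986, -0.0059, 0.0025], [0.0985, -0.0057, 0.0048], [0.0984, -0.0055, 0.007], [0.0982, -0.0053, 0.0093]] [[-0.019, 0.288, -0.028], [-0.019, 0.288, -0.028], [-0.019, 0.288, -0.028], [-0.019, 0.288, -0.028], [-0.019, 0.288, -0.028]]
[[0.098, -0.0051, 0.0115], [0.0977, -0.0049, 0.0138]] [[-0.019, 0.288, -0.028], [-0.019, 0.288, -0.028]]
```

Call:
send_rows --delta_pos '[[0.098,-0.006,0],[0.098,-0.006,0.002],[0.098,-0.006,0.005],[0.098,-0.005,0.007],[0.098,-0.005,0.009]]' --angular '[[-0.02,0.288,-0.03],[-0.02,0.288,-0.03],[-0.02,0.288,-0.03],[-0.02,0.288,-0.03],[-0.02,0.288,-0.03]]'

```text
clock: 9.08
position: [0.4977, 0.096, 0.1361]
ee_rot: [0.039, 0.761, -0.646, 0.041]
contact_force: [0.5, 0.8, -2.4]
width: 0.0425
```

Call:
send_rows --delta_pos '[[0.098,-0.005,0.012],[0.098,-0.005,0.014],[0,0,0],[0,0,0]]' --angular '[[-0.02,0.288,-0.03],[-0.02,0.288,-0.03],[0,0,0],[0,0,0]]'

```text
clock: 9.42
position: [0.5148, 0.019, 0.1355]
ee_rot: [0.054, 0.76, -0.645, 0.057]
contact_force: [-0.0, -0.2, -2.5]
width: 0.0425
```

```bash
python3 - <<'E'
from h import *
im=manip.get_image('wrist'); cv2.imwrite('pics/w9.png',im)
t=np.array([.50107,.09063,.04543])+.086*SL+.011*N+.004*AC
s=manip.get_state();print((s['position']-t)@np.c_[SL,AC,N],s['width'])
a,b=planR(t+N*.02,RT)
E
```

```text
[-0.00101137 -0.00228946  0.06684724] 0.042531180363234104
[[0.0013, -0.0034, 0.0585], [0.0013, -0.0031, 0.0585]] [[0.053, 0.001, 0.001], [0.053, 0.001, 0.001]]
```

View pics/w9.png

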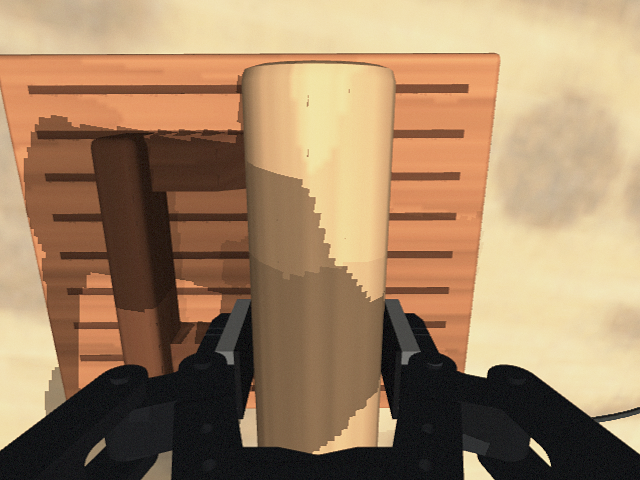

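The pin is over the board, parallel to the bar and uphill of it. Lowering it.

Call:
send_rows --delta_pos '[[0.001,-0.003,0.058],[0.001,-0.003,0.058],[0,0,0]]' --angular '[[0.05,0,0],[0.05,0,0],[0,0,0]]'

```text
clock: 9.72
position: [0.5155, 0.0138, 0.0873]
ee_rot: [0.053, 0.762, -0.643, 0.058]
contact_force: [-0.8, -0.2, -3.2]
width: 0.043
```

Call:
send_rows --delta_pos '[[0,0,0.015],[0,0,0.014],[0,0,0.01],[0,0,0]]' --angular '[[0,0,0],[0,0,0],[0,0,0],[0,0,0]]'

```text
clock: 10.05
position: [0.5198, 0.0106, 0.0758]
ee_rot: [0.05, 0.762, -0.643, 0.061]
contact_force: [0.7, 0.5, -1.7]
width: 0.0429
```

```bash
python3 - <<'E'
from h import *
t=np.array([.50107,.09063,.04543])+.086*SL+.011*N+.004*AC
s=manip.get_state();print((s['position']-t)@np.c_[SL,AC,N],s['width'],s['contact_force'])
E
```

```text
[-0.00028059  0.00125303  0.00614155] 0.04292426940490992 [ 0.71236473  0.47780415 -1.74110095]
```

Call:
send_rows --delta_pos '[[0,0,0.006],[0,0,0.005],[0,0,0]]' --angular '[[0,0,0],[0,0,0],[0,0,0]]'

```text
clock: 10.3
position: [0.52, 0.0096, 0.0716]
ee_rot: [0.05, 0.762, -0.643, 0.061]
contact_force: [-0.6, -0.4, -2.6]
width: 0.0428
```

Call:
send_rows --delta_pos '[[0,0,0.003],[0,0,0],[0,0,0]]' --angular '[[0,0,0],[0,0,0],[0,0,0]]'

```text
clock: 10.55
position: [0.5201, 0.0094, 0.0705]
ee_rot: [0.05, 0.762, -0.643, 0.061]
contact_force: [-0.2, -0.1, -2.8]
width: 0.0427
```

```bash
python3 - <<'E'
from h import *
t=np.array([.50107,.09063,.04543])+.086*SL+.011*N+.004*AC
s=manip.get_state();print((s['position']-t)@np.c_[SL,AC,N],s['width'],s['contact_force'])
E
```

```text
[0.00018832 0.00135988 0.00070289] 0.042684431850554 [-0.21040147 -0.11013573 -2.84192037]
```

Call:
send_rows --delta_pos '[[0,0,0.004],[0,0,0],[0,0,0]]' --angular '[[0,0,0],[0,0,0],[0,0,0]]'

```text
clock: 10.8
position: [0.5203, 0.0092, 0.0698]
ee_rot: [0.05, 0.761, -0.643, 0.062]
contact_force: [-2.2, 1.2, 5.2]
width: 0.0427
```

Contact. Opening gently.

Call:
send_rows --delta_pos '[[0,0,0],[0,0,0],[0,0,0]]' --angular '[[0,0,0],[0,0,0],[0,0,0]]' --hand 49

```text
clock: 11.05
position: [0.5203, 0.009, 0.0689]
ee_rot: [0.05, 0.762, -0.643, 0.062]
contact_force: [-0.4, 0.1, 0.9]
width: 0.0492
```

Call:
send_rows --delta_pos '[[0,0,0],[0,0,0],[0,0,0],[0,0,0],[0,0,0]]' --angular '[[0,0,0],[0,0,0],[0,0,0],[0,0,0],[0,0,0]]' --hand 66

```text
clock: 11.47
position: [0.5201, 0.0091, 0.0687]
ee_rot: [0.05, 0.762, -0.643, 0.061]
contact_force: [-0.2, -0.4, 0.5]
width: 0.0661
```

```bash
python3 - <<'E'
from h import *
print(manip.get_state()['contact_force'])
im=manip.get_image('wrist'); cv2.imwrite('pics/w10.png',im)
E
```

```text
[-0.19278488 -0.42104618  0.50834525]
```

View pics/w10.png

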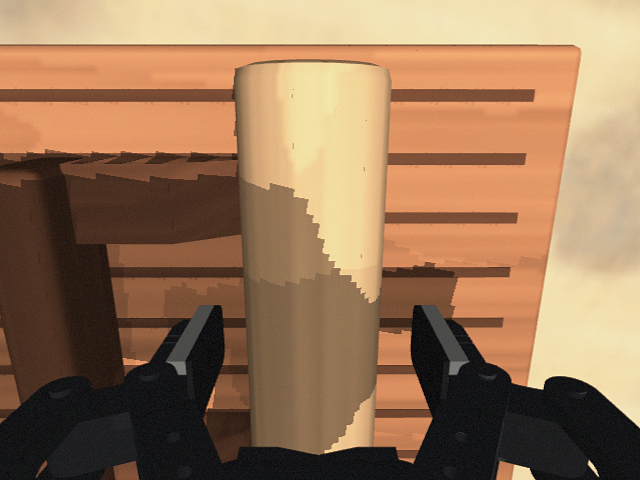

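The pin rests on the board, with its left edge at about (238,170) against the prongs and the pads clear on both sides. Retreating along the tool axis.

Call:
send_rows --delta_pos '[[0,0,-0.03],[0,0,-0.07],[0,0,-0.09],[0,0,-0.1],[0,0,-0.1]]' --angular '[[0,0,0],[0,0,0],[0,0,0],[0,0,0],[0,0,0]]'

```text
clock: 11.93
position: [0.5149, 0.0336, 0.2241]
ee_rot: [0.051, 0.762, -0.643, 0.061]
contact_force: [1.5, 0.4, -0.6]
width: 0.0661
```

Call:
send_rows --delta_pos '[[0,0.03,-0.05],[0,0.03,0],[0,0,0],[0,0,0],[0,0,0]]' --angular '[[0,0,0],[0,0,0],[0,0,0],[0,0,0],[0,0,0]]'

```text
clock: 12.35
position: [0.4907, 0.0323, 0.2409]
ee_rot: [0.051, 0.762, -0.643, 0.06]
contact_force: [0.2, 0.6, -0.0]
width: 0.0658
```

```bash
python3 - <<'E'
from h import *
import pickle
s=manip.get_state();c=manip.calibration('wrist');print(s['position'])
im=manip.get_image('wrist'); cv2.imwrite('pics/w11.png',im);pickle.dump(c,open('w11.pkl','wb'))
im=manip.get_image('side'); cv2.imwrite('pics/d11.png',im)
a=cv2.imread('pics/side0.png');cv2.imwrite('pics/d11c.png',np.hstack([cv2.resize(x[165:365,285:415],None,fx=3,fy=3) for x in (a,im)]))
im2=manip.get_image('scene');a=cv2.imread('pics/scene0.png');cv2.imwrite('pics/s11.png',im2)
d=lambda r:np.abs(im2[r].astype(int)-a[r]).mean()
print('timer diff',d(np.s_[205:232,435:462]),'slim diff',d(np.s_[230:272,224:242]))
E
```

```text
[0.49067552 0.03232451 0.24094322]
timer diff 2.8582533150434384 slim diff 2.6565255731922397
```

View pics/w11.png

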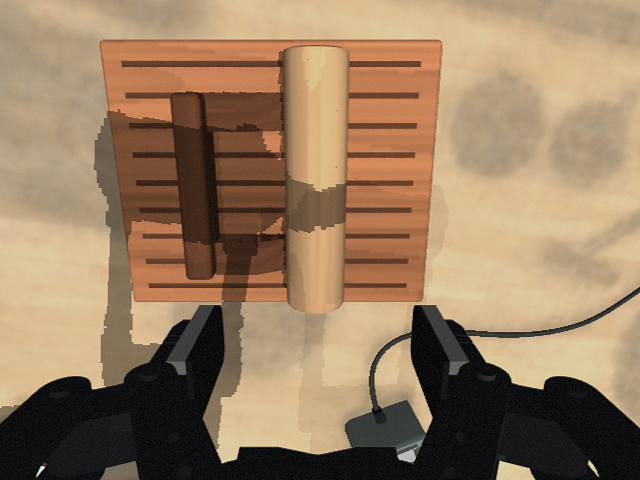

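View pics/d11c.png

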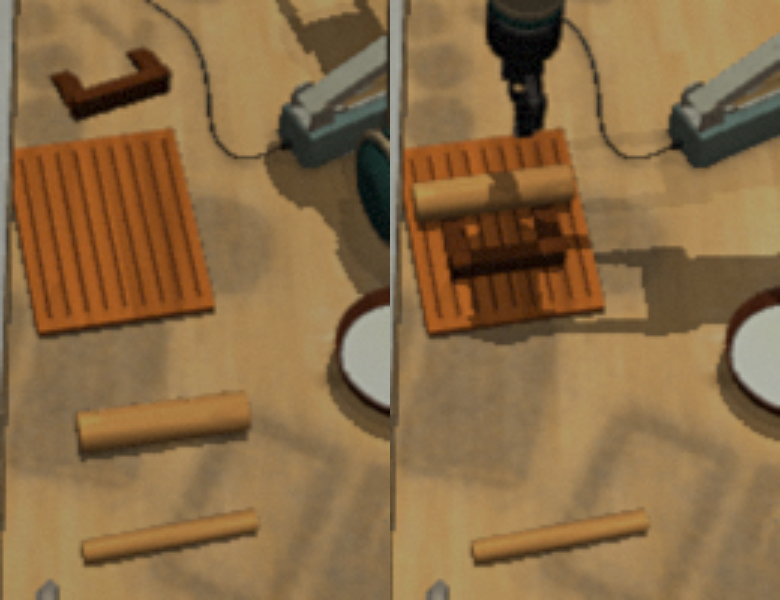

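```bash
python3 - <<'E'
import cv2
im=cv2.imread('pics/w11.png');cv2.imwrite('pics/w11c.png',cv2.resize(cv2.convertScaleAbs(im[35:320,150:365],alpha=1.5),None,fx=2.1*1,fy=2.1,interpolation=2))
E
```

```text
(no output)
```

View pics/w11c.png

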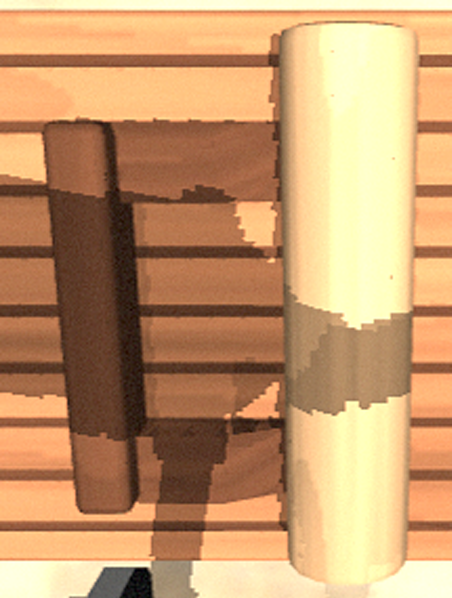

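```bash
python3 - <<'E'
from h import *
import pickle
c=pickle.load(open('w11.pkl','rb'))
def onp(u,v,h=0):
    o,d=ray(c,u,v); p=B+N*h; return o+d*(np.dot(p-o,N)/np.dot(d,N))
q=lambda x,y:(x/2.1+150,y/2.1+35)
P=[onp(*q(*a),.036) for a in [(44,122),(110,122),(80,513),(137,510)]]
k=np.mean(P,0)-N*.018;d=P[0]+P[1]-P[2]-P[3];cy=np.degrees(np.arctan2(d[1],d[0]))
def mid(v,l,r):
    o,d1=ray(c,*q(l,v));_,d2=ray(c,*q(r,v));d=d1/np.linalg.norm(d1)+d2/np.linalg.norm(d2);p=B+N*.022;return o+d*(np.dot(p-o,N)/np.dot(d,N))
a=mid(80,281,416);b=mid(540,290,407);py=np.degrees(np.arctan2(*(a-b)[[1,0]]))
ax=(a-b)/np.linalg.norm(a-b)
e=[(onp(*q(347,v),.042)-a)@ax for v in (22,582)];cen=a+ax*sum(e)/2
r=cen-k;print('chock rel board',(k-B)@UP,(k-B)@AC,'chock y yaw',cy,'pin yaw',py,'len',e[0]-e[1]);print('pin in chock',r@SL,r@AC,r@N)
E
```

```text
chock rel board -0.05362571309292181 -0.0013377898027562788 chock y yaw 9.500480302838005 pin yaw 9.61421304647975 len 0.17786928395926263
pin in chock 0.08236703569799778 0.0019239503169905237 0.004000000000000048
```

Everything is within tolerance. I'll check that nothing is creeping, then hand in.

Call:
send_rows --delta_pos '[[0,0,0],[0,0,0],[0,0,0],[0,0,0],[0,0,0]]' --angular '[[0,0,0],[0,0,0],[0,0,0],[0,0,0],[0,0,0]]'

```text
clock: 12.92
position: [0.4914, 0.0325, 0.2425]
ee_rot: [0.05, 0.762, -0.643, 0.061]
contact_force: [0.2, -0.9, -0.1]
width: 0.0661
```

```bash
python3 - <<'E'
from h import *
im=manip.get_image('wrist');a=cv2.imread('pics/w11.png')
g=lambda x:cv2.cvtColor(x[30:320,90:450],cv2.COLOR_BGR2GRAY).astype(np.float32)
print(cv2.phaseCorrelate(g(a),g(im)),np.abs(g(a)-g(im)).mean())
r=lambda x:cv2.cvtColor(x[40:315,165:355],cv2.COLOR_BGR2GRAY).astype(np.float32)
print(cv2.phaseCorrelate(r(a),r(im)))
print(manip.sign_off())
E
```

```text
((0.037403653892567945, 1.0946694602172897), 0.8620489971019604) 7.1661015
((-0.026029826738266593, 1.1363420693808735), 0.8293917154272398)
the job is handed in; nothing more can be done
None
```

I set the chock on the lower half of the board, let go of it, then laid the thick pin uphill against both prongs and released it. I handed the job in at about 13 s of the 58 s allowed; sign-off gave no verdict.

**Chock, last wrist-camera check:** it sits 54 mm below the board's centre and about 1 mm off to one side. The bar is square to the slope within about 1°.

**Thick pin, same check:** its axis is 82 mm uphill of the bar (target 84 ± 12 mm). It is 2 mm off centre and parallel to the bar within 0.2°. I assumed its height from it lying on the board and did not measure it separately.

**At rest:** between the last two wrist pictures the whole view shifted by about 1 pixel. The arm itself moved about 1.5 mm in that time, and the board shifted the same way. I saw no creep of the pin or chock relative to the board.

**Bystanders and forces:** before and after pictures of the slim pin and the timer look the same. Contact forces reported after each move stayed below 8 N.

**Disagreement:** while the fingers closed on each part, the tool rose 4 to 5 mm against 6 to 8 N from below. I allowed for that offset when placing both parts.

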